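Feel along the cut line and show the nail

TASK

Before this board is sawn, feel along its marked cut line for metal: with the fingers shut and pointing down, touch the red dot, then run the fingertips lightly along the cream strip, keeping to the line and in contact with it, round the bend to the dark nail head. Stop there without running past it and finish with the fingertips still resting on the nail head, holding that light touch so that the spot is shown. Touch the board nowhere else, do not shift it, and leave the tools and the nut alone; nothing is to be picked up.

Things in the scene. Friction and masses are not known exactly. Their poses are not given: they have to be found in the camera images.
- board: pale wooden board 160 x 360 x 30 mm (its x, y, z), 1.4 kg, lying loose and flat on the worktop; origin at the centre of its underside. A cream strip with a dark line along its middle lies on its top: it runs from the red dot straight to the bend (113 mm) and from there straight in the board's -y direction past the nail head; at the bend the line turns by about 30 degrees.
- strip (a joint): how far the cream strip is pressed down, m: 0 at rest, 0.004 at most. The strip stands 6 mm above the board's top and is let in on soft springs: pressed anywhere it sinks evenly as a whole, 1 mm for every 2.5 N, by at most 4 mm, and then is rigid; it rises again when released.
- strip_a: first straight part of the cream strip, 28 mm wide; origin under the red dot, level with the board's top (6 mm below the strip's top); x runs along the line towards the bend (bend at x = 0.113 m), z up. The strip begins 16 mm before the dot
- strip_b: second straight part of the cream strip, same width and height; origin under the bend; x runs along the line away from the bend towards the nail head, z up; it ends at x = 0.195 m
- red_dot (a point): centre of the red start dot (16 mm across), on the top of the strip; the strip's top is 36 mm above the worktop when not pressed; x runs along the line to the bend
- bend (a point): the bend of the line, on the top of the strip; x runs along the line towards the nail head
- nail_head (a point): centre of the dark steel nail head (18 mm across, practically flush with the strip) on the line, 100 to 155 mm beyond the bend, on the top of the strip; x runs along the line, onward from the bend. The fingers feel no step there
- pencil: red pencil 173 x 15 x 8 mm lying on the board beside the strip; origin at the centre of its underside, long axis x
- nut: steel nut 19 x 22 x 10 mm lying on the board on the other side of the strip; origin at the centre of its underside
- tape_measure: yellow tape measure 40 x 80 x 68 mm standing on the worktop; origin at the centre of its underside
- flange: round steel blade flange, 70 mm across, 22 mm high, on the worktop; origin at the centre of its underside
- spanner: open-end spanner 158 x 39 x 8 mm on the worktop; origin at the centre of its underside, long axis x
- caliper: steel sliding caliper 74 x 200 x 12 mm on the saw table behind; origin at the centre of its underside, long axis y

How it is judged:
By the outcome, as a careful person would: the job done as asked, in the order asked, and still so for the second after the job is handed in, while the arm keeps its last pose, push and grip.
It also fails if it takes over 48 s, if anything falls off the work surface, if the arm or the gripper's body presses on something with over 40 N, if the wrist force passes 120 N, or if a joint passes its speed limit or range.

ROBOT

A 6-joint arm with a two-finger parallel gripper is mounted at the origin on a cart in front of the work surface, level with it; the furniture and walls round the work are solid. World frame = base frame: x ahead of the robot, y to its left, z up, the work surface at z = 0. Lengths are in m, angles in rad, forces in N, time in s.
With the tool pointing down it reaches from about 0.375 to 0.975 m from the base axis. Payload 3.8 kg.
Tool frame: the origin (TCP) lies midway between the tips of the shut fingers; the grasp point (between the pads) lies 19 mm behind it; z points along the fingers, y is the line along which they close (so a half turn about z gives the same grasp; the last joint's range is limited). The gripper opens to 88 mm and grips with 3 to 60 N. Pads are 18 mm wide; open, the fingers measure 123 mm over their backs; the gripper's body (75 mm by 187 mm) begins 45 mm behind the grasp point.
Start: joints at [1.192, 0.264, 1.604, -0, 1.274, -0.037], TCP at [0.226, 0.636, 0.239] pointing down, gripper open.
Joint ranges: [-2.63, 2.63], [-0.94, 2.18], [0.31, 2.57], [-1.31, 4.45], [0, 2.66], [-2.55, 2.55]. Speed limits (rad/s): [2.57, 2.57, 3.14, 3.14, 3.14, 3.14].

INTERFACE

Orientations are given as a rotation vector (axis times angle).
In Python, from cell import manip, inverse_kinematics, cams, order gives the robot as it stands. Calls block until the motion is done:
- manip.move_pose(position, orientation): joint-space move of the TCP to a pose.
- manip.move_linear(position, rate=0.15, rot=None): straight line of the TCP; rot=None keeps the orientation; rate is the mean speed in m/s.
- manip.set_joints(angles): joint-space move.
- manip.set_gripper(opening, force=None): finger opening in m; force is the grip in N (None keeps the last); returns when the fingers have stopped.
- manip.dwell(seconds).
- inverse_kinematics(position, orientation): joint angles nearest the present ones, or None.
- manip.state(): the state.
- cams.capture(name): name is "scene" or "side" or "wrist"; returns a dict with "image" (480x640x3 uint8, blue, green, red), "z_map" (480x640 float32, m along the optical axis (not along the pixel's ray), 0 where there is no reading), "intrinsics" (3x3 intrinsics, pixels), "position" and "orientation" of the camera in the world; the wrist camera has in their place "T_tool_cam" (4x4, takes a point from camera to tool coordinates, whose origin is the TCP and whose axes are the flange's). Camera axes: x right, y down, z forward; pixel columns grow to the right and rows downward; lengths in m; the calibration is good to about 2 mm. The wrist camera is an equidistant fisheye: a pixel r from the principal point sees the ray r / f radians off the axis. A picture is of the moment at which its call begins: read the wrist's pose just before it.
A pose or a line that the arm cannot do raises manip.IKError and nothing moves.
- order.close_job(): hands the job in; it is judged then, once.
The state is a dict: "clock": time; "joint_pos": joint angles; "joint_velocities": joint speeds; "tau": joint torques, N m; "tool_pos": TCP position; "tcp_rot": TCP orientation; "contact_force": force on the tool from outside, world axes, zero at the start; "moment": the same for the moment, N m; "gripper_width": finger opening in m; "grasp_force": force on a finger pad.
Only numpy, scipy, OpenCV 4.12 (cv2) and the standard library are available. Lean on these libraries where they do the work, as an engineer would, in place of code of your own. Each camera call takes 0.05 s, during which the arm holds its last target. There are 200 camera calls.

## Working session

There is one attempt and no reset: what is moved stays moved. The work goes in short steps, each a Python script; the robot and the scene stay as the last script left them, time stands still between calls to the robot, and variables do not carry over. Pictures are saved under pics/ and viewed, at most 10 in all, crops included, and the job is handed in when it is done.

```bash
mkdir -p pics; ls; python3 - <<'E'
from cell import manip,cams
import cv2,pickle
for n in("scene","side","wrist"):
    s=manip.state();c=cams.capture(n);cv2.imwrite(f"pics/{n}0.png",c["image"]);c["st"]=s;pickle.dump(c,open(f"{n}.pkl","wb"))
    print(n,c["intrinsics"].tolist(),c.get("position"),c.get("orientation"),c.get("T_tool_cam"))
print(s)
E
```

```text
pics
scene [[490.47938214659376, 0.0, 320.3471205575613], [0.0, 490.47938214659376, 240.65026059323114], [0.0, 0.0, 1.0]] [-0.29394719 -0.49323621  0.76326642] [-1.96065696  1.19207425 -0.55782503] None
side [[434.9780042510053, 0.0, 313.1458077844951], [0.0, 434.9780042510053, 236.96980880699303], [0.0, 0.0, 1.0]] [ 0.24105042 -1.1170576   0.62111491] [-2.02871384  0.27658691 -0.14480483] None
wrist [[371.64829954431775, 0.0, 315.3972609027571], [0.0, 371.64829954431775, 240.22905565152794], [0.0, 0.0, 1.0]] None None [[ 4.67988774e-04 -9.50834686e-01 -3.09698531e-01  7.95670830e-02]
 [ 9.99999884e-01  4.80875197e-04  3.47302349e-05  4.92051455e-04]
 [ 1.15903630e-04 -3.09698511e-01  9.50834801e-01 -1.45601781e-01]
 [ 0.00000000e+00  0.00000000e+00  0.00000000e+00  1.00000000e+00]]
{'clock': 0.1, 'joint_pos': array([ 1.19212041e+00,  2.64657615e-01,  1.60521626e+00,  1.36833582e-05,
        1.27371868e+00, -3.68788887e-02]), 'joint_velocities': array([-2.52281518e-04, -8.29774124e-06, -2.44464474e-03, -1.14756559e-03,
       -8.77105489e-04,  5.31291026e-04]), 'tau': array([-2.94075226e-04, -5.03614318e+01, -3.58075976e+01,  7.31009245e-02,
        2.33131094e-02, -4.13909606e-05]), 'tool_pos': array([0.22599471, 0.63536538, 0.23753757]), 'tcp_rot': array([-5.34217509e-01, -3.09540535e+00,  3.06922025e-03]), 'contact_force': array([0.21489455, 0.03509211, 0.46394183]), 'moment': array([-0.01206708,  0.06154512,  0.0271274 ]), 'grasp_force': 0.0, 'gripper_width': 0.08804837431302721}
```

View pics/scene0.png

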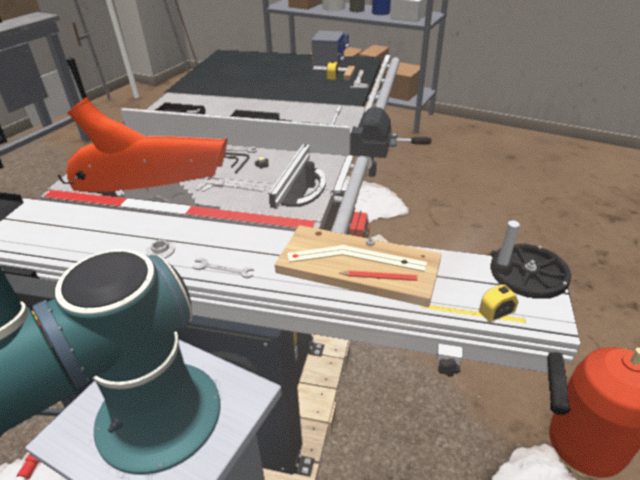

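View pics/wrist0.png

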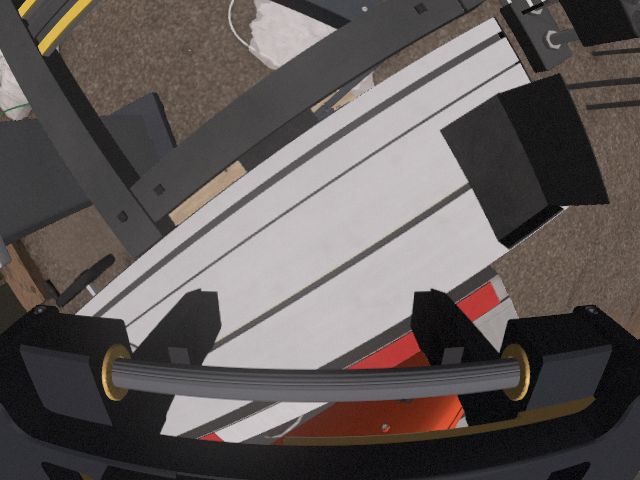

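The scene view shows the red dot near (296,256), the bend near (345,248), and the nail head near (404,262). The pencil is in front and the nut is just behind at (370,241). The wrist view shows only bare table and the saw.

```bash
cat > h.py <<'E'
import numpy as np, cv2
from scipy.spatial.transform import Rotation as R
def ray_hit(o,d,z): return o+d*(z-o[2])/d[2]
def px(c,u,v,z=0.036):
    K=c["intrinsics"];x=(u-K[0,2])/K[0,0];y=(v-K[1,2])/K[1,1]
    if "position" in c and c["position"] is not None:
        return ray_hit(np.array(c["position"]),R.from_rotvec(c["orientation"]).apply([x,y,1]),z)
    r=np.hypot(x,y);d=np.array([x/r*np.sin(r),y/r*np.sin(r),np.cos(r)])
    T=c["T_tool_cam"];Rt=R.from_rotvec(c["st"]["tcp_rot"])
    return ray_hit(c["st"]["tool_pos"]+Rt.apply(T[:3,3]),Rt.apply(T[:3,:3]@d),z)
E
python3 - <<'E'
from h import *;import pickle
c=pickle.load(open("scene.pkl","rb"))
for u,v in[(296,256),(345,248),(404,262),(370,241)]:
    z=c["z_map"][v,u];K=c["intrinsics"]
    p=np.array(c["position"])+R.from_rotvec(c["orientation"]).apply([(u-K[0,2])/K[0,0]*z,(v-K[1,2])/K[1,1]*z,z])
    print(px(c,u,v),p)
im=c["image"][215:310,260:460];cv2.imwrite("pics/scrop.png",cv2.resize(im,None,fx=4,fy=4,interpolation=cv2.INTER_CUBIC))
E
```

```text
[ 0.44593892 -0.02065693  0.036     ] [ 0.4449928  -0.02126124  0.03692998]
[ 0.52338266 -0.1094257   0.036     ] [ 0.52160765 -0.11025923  0.03757942]
[ 0.53755038 -0.25109538  0.036     ] [ 0.5356917  -0.25163664  0.03762569]
[ 0.57430785 -0.15142901  0.036     ] [ 0.57645963 -0.15058191  0.03419762]
```

```bash
cat >> h.py <<'E'
def rot(head):  # tool down, tool y along heading
    y=np.array([np.cos(head),np.sin(head),0]);z=np.array([0,0,-1.])
    return R.from_matrix(np.c_[np.cross(y,z),y,z]).as_rotvec()
E
python3 - <<'E'
from h import *;import pickle
for n in("scene","side"):
    c=pickle.load(open(n+".pkl","rb"));K=c["intrinsics"];z=c["z_map"]
    v,u=np.nonzero(z);z=z[v,u]
    p=np.array(c["position"])+R.from_rotvec(c["orientation"]).apply(np.c_[(u-K[0,2])/K[0,0]*z,(v-K[1,2])/K[1,1]*z,z])
    m=(np.hypot(p[:,0],p[:,1])<.85)&(np.hypot(p[:,0],p[:,1])>.42)&(p[:,2]>.08)&(p[:,1]>-.6)&(p[:,1]<.9)&(p[:,0]>0)
    q=p[m];b=np.round(q[:,:2],1);
    for k in np.unique(b,axis=0):
        s=(b==k).all(1)
        if s.sum()>15: print(n,k,s.sum(),q[s,2].max().round(2))
from cell import manip,inverse_kinematics
for h in(-66,114):
    for p in([.5,-.14,.26],[.445,-.02,.04],[.54,-.25,.04]):
        print(h,p,inverse_kinematics(p,rot(np.radians(h))))
E
```

```text
scene [0.2 0.5] 86 0.34
scene [0.2 0.6] 32 0.32
scene [0.4 0.6] 88 0.28
scene [0.4 0.7] 270 0.13
scene [0.5 0.3] 886 0.21
scene [0.5 0.4] 1679 0.21
scene [0.5 0.5] 1933 0.24
scene [0.5 0.6] 2050 0.29
scene [0.5 0.7] 95 0.15
scene [ 0.6 -0.5] 197 0.15
scene [ 0.6 -0.4] 176 0.15
scene [0.6 0.3] 572 0.21
scene [0.6 0.4] 24 0.21
scene [0.8 0.1] 58 0.09
side [0.1 0.4] 33 0.61
side [0.1 0.5] 57 0.61
side [0.2 0.4] 429 0.67
side [0.2 0.5] 342 0.67
side [0.2 0.6] 1739 0.62
side [0.2 0.7] 84 0.33
side [0.3 0.6] 467 0.62
side [0.3 0.7] 132 0.35
side [0.4 0.6] 20 0.28
side [0.4 0.7] 40 0.13
side [0.5 0.3] 272 0.21
side [0.5 0.4] 470 0.21
side [0.5 0.5] 535 0.24
side [0.5 0.6] 540 0.29
side [ 0.6 -0.5] 354 0.15
side [ 0.6 -0.4] 46 0.15
side [0.6 0.3] 363 0.22
side [0.6 0.4] 34 0.21
side [0.8 0.1] 45 0.09
-66 [0.5, -0.14, 0.26] [-3.20982711e-01 -4.61190697e-02  1.90642462e+00 -4.44089210e-16
  1.28128711e+00  8.30934595e-01]
-66 [0.445, -0.02, 0.04] [-1.00841376e-01  5.38290063e-02  2.25689237e+00 -4.44089210e-16
  8.30871276e-01  1.05107593e+00]
-66 [0.54, -0.25, 0.04] [-4.75438012e-01  3.10992856e-01  1.94403091e+00 -4.44089210e-16
  8.86568888e-01  6.76479294e-01]
114 [0.5, -0.14, 0.26] [-3.20982711e-01 -4.61190697e-02  1.90642462e+00 -4.44089210e-16
  1.28128711e+00 -2.31065806e+00]
114 [0.445, -0.02, 0.04] [-1.00841376e-01  5.38290063e-02  2.25689237e+00 -4.44089210e-16
  8.30871276e-01 -2.09051672e+00]
114 [0.54, -0.25, 0.04] [-4.75438012e-01  3.10992856e-01  1.94403091e+00 -4.44089210e-16
  8.86568888e-01 -2.46511336e+00]
```

```bash
python3 - <<'E'
from h import *;import pickle
from cell import manip,cams
s=manip.state();p=s["tool_pos"]
manip.move_linear([p[0],p[1],.45],rate=.3)
manip.move_pose([.5,-.13,.45],rot(np.radians(-66)))
manip.set_gripper(0,5)
manip.move_linear([.5,-.13,.24],rate=.2)
manip.dwell(.3)
s=manip.state();c=cams.capture("wrist");c["st"]=s;pickle.dump(c,open("w1.pkl","wb"));cv2.imwrite("pics/w1.png",c["image"])
print(s["clock"],s["tool_pos"],s["contact_force"],s["gripper_width"])
E
```

```text
6.6667 [ 0.50045684 -0.13013413  0.24085896] [-0.23465127  0.7960006   1.06076275] 0.0004051926717201425
```

View pics/w1.png

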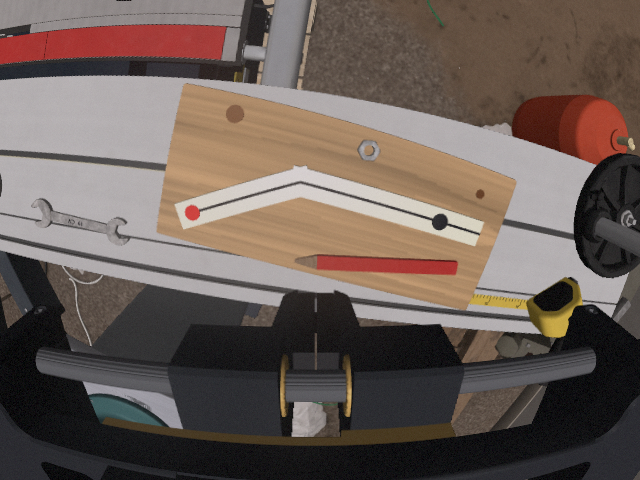

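The wrist view shows the red dot at (193,212), the bend at (301,182) and the nail at (440,222). The decoy knots lie off the strip. I'll refine these by centroid and check against the known sizes.

```bash
python3 - <<'E'
from h import *;import pickle
c=pickle.load(open("w1.pkl","rb"));im=c["image"].astype(int)
def cen(m,u,v,w=13):
    yy,xx=np.nonzero(m[v-w:v+w+1,u-w:u+w+1]);return xx.mean()+u-w,yy.mean()+v-w,len(xx)
red=(im[...,2]-im[...,1]>80);dark=im.max(2)<75
d=cen(red,193,212);n0=cen(cv2.morphologyEx((dark*255).astype(np.uint8),cv2.MORPH_OPEN,np.ones((5,5)))>0,440,222)
print(d,n0)
D=px(c,*d[:2]);N=px(c,*n0[:2])
# line pixels
def linepts(a,b,lo,hi):
    P=[]
    a,b=np.array(a),np.array(b)
    for t in np.linspace(lo,hi,40):
        u,v=a+(b-a)*t;u=int(round(u));vs=np.arange(int(v)-5,int(v)+6);w=np.clip(150-im[vs,u].max(1),0,None)
        if w.sum()>20:P.append(px(c,u,(vs*w).sum()/w.sum())[:2])
    P=np.array(P,np.float32);print(len(P));return cv2.fitLine(P,cv2.DIST_HUBER,0,.01,.01).ravel()
A=linepts(d[:2],(301,182),.15,.95);B=linepts((301,182),n0[:2],.05,.88)
t=np.linalg.solve(np.c_[A[:2],-B[:2]],B[2:]-A[2:]);Bd=A[2:]+A[:2]*t[0]
print(D,Bd,px(c,301,182),N)
print("lens",np.linalg.norm(D[:2]-Bd),np.linalg.norm(N[:2]-Bd),"heads",np.degrees(np.arctan2(*(Bd-D[:2])[::-1])),np.degrees(np.arctan2(*(N[:2]-Bd)[::-1])))
for X,L in((D,A),(N,B)): print("off",np.cross(L[:2],X[:2]-L[2:]))
np.savez("pts.npz",D=D[:2],B=Bd,N=N[:2])
x0=150;cv2.imwrite("pics/w1c.png",cv2.resize(c["image"][140:270,x0:x0+350],None,fx=2.28,fy=2.28,interpolation=cv2.INTER_CUBIC))
E
```

```text
(np.float64(191.93023255813952), np.float64(212.4127906976744), 172) (np.float64(439.2299465240642), np.float64(221.55614973262033), 187)
40
40
[ 0.44726892 -0.01835465  0.036     ] [ 0.5184398  -0.10647362] [ 0.51862656 -0.10762185  0.036     ] [ 0.54028711 -0.25050275  0.036     ]
lens 0.11327070264607296 0.14567666902397844 heads -51.07328914285174 -81.37475323206367
off -6.83852654658236e-05
off -0.00016283769644490076<stdin>:21: DeprecationWarning: Arrays of 2-dimensional vectors are deprecated. Use arrays of 3-dimensional vectors instead. (deprecated in NumPy 2.0)
```

The geometry agrees: 113.3 mm to the bend, a 30.3° turn, the nail 145.7 mm beyond it, and both marks on the line. Next I'll hover over the dot, check, and descend to a light contact.

```bash
cat >> h.py <<'E'
def force(manip,n=10):
    F=[]
    for _ in range(n): manip.dwell(.02);F.append(manip.state()["contact_force"])
    return np.mean(F,0),np.std(F,0)
E
python3 - <<'E'
from h import *;import pickle
from cell import manip,cams
P=np.load("pts.npz");D=P["D"]
manip.move_pose([*D,.10],rot(np.radians(-66)))
manip.move_linear([*D,.055],rate=.08);manip.dwell(.3)
s=manip.state();c=cams.capture("wrist");cv2.imwrite("pics/w2.png",c["image"]);c["st"]=s;pickle.dump(c,open("w2.pkl","wb"))
print(s["clock"],s["tool_pos"]-[*D,.055],force(manip))
E
```

```text
8.5083 [ 4.22785755e-04 -9.87858897e-06  4.84015331e-04] (array([ 0.10379873, -0.00204837,  0.0149729 ]), array([0.36245899, 0.27541309, 0.42921364]))
```

View pics/w2.png

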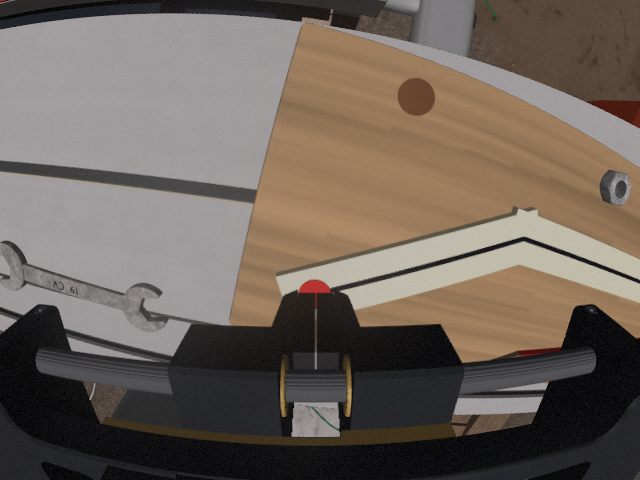

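The dot sits centred under the finger seam (u≈314 against 316) and the bend line vertex is at (524,239). I'll touch down now.

```bash
python3 - <<'E'
from h import *;import pickle
from cell import manip
P=np.load("pts.npz");D=P["D"];c=pickle.load(open("w2.pkl","rb"))
print("bend",px(c,524,239),P["B"])
manip.move_linear([*D,.040],rate=.05);manip.dwell(.2)
f0=force(manip)[0];print(f0)
z=.038
while z>.031:
    manip.move_linear([*D,z],rate=.01)
    f=force(manip)[0]-f0;s=manip.state();print(round(z,4),s["tool_pos"].round(4),f.round(2))
    if f[2]>2.8:break
    z-=.0007
print(s["clock"]);np.savez("z.npz",z=z,f0=f0)
E
```

```text
bend [ 0.51846136 -0.10676042  0.036     ] [ 0.5184398  -0.10647362]
[ 0.14174754  0.14700193 -0.07760743]
0.038 [ 0.4473 -0.0184  0.038 ] [-0.05 -0.2   0.33]
0.0373 [ 0.4473 -0.0184  0.0373] [-0.19  0.35  0.05]
0.0366 [ 0.4473 -0.0184  0.0366] [-0.35  0.13  0.2 ]
0.0359 [ 0.4474 -0.0184  0.036 ] [-0.15 -0.05  0.42]
0.0352 [ 0.4474 -0.0184  0.0353] [-0.07  0.02  2.18]
0.0345 [ 0.4474 -0.0183  0.0346] [-0.35  0.27  3.3 ]
12.1417
```

```bash
python3 - <<'E'
from h import *
from cell import manip
P=np.load("pts.npz");Z=np.load("z.npz");z=float(Z["z"]);f0=Z["f0"]
W=[]
for a,b,n in((P["D"],P["B"],8),(P["B"],P["N"],10)): W+=[a+(b-a)*t for t in np.linspace(0,1,n+1)[1:]]
for w in W:
    manip.move_linear([*w,z],rate=.04)
    f=force(manip,5)[0]-f0;p=manip.state()["tool_pos"]
    print(p.round(4),((p[:2]-w)*1e3).round(1),round(z,4),f.round(1))
    if f[2]>9: print("HIGH");break
    z+=float(np.clip((f[2]-4)/2500*.4,-.0004,.0004))
manip.dwell(.3);print(force(manip)[0]-f0,manip.state()["clock"])
from cell import cams
c=cams.capture("wrist");cv2.imwrite("pics/w3.png",c["image"])
c=cams.capture("side");cv2.imwrite("pics/s3.png",cv2.resize(c["image"][150:400,150:500],None,fx=2,fy=2))
E
```

```text
[ 0.4568 -0.03    0.0347] [ 0.6 -0.6] 0.0345 [-0.1 -1.7  3.5]
[ 0.4656 -0.0409  0.0346] [ 0.6 -0.5] 0.0344 [-0.3 -1.2  3.3]
[ 0.4745 -0.0519  0.0345] [ 0.6 -0.5] 0.0343 [-0.2 -1.1  3.9]
[ 0.4834 -0.063   0.0345] [ 0.6 -0.5] 0.0343 [-0.6 -0.9  4. ]
[ 0.4923 -0.074   0.0345] [ 0.6 -0.6] 0.0343 [-1.2 -0.7  4. ]
[ 0.5012 -0.085   0.0345] [ 0.6 -0.6] 0.0343 [-0.3 -0.6  4.1]
[ 0.51   -0.0959  0.0345] [ 0.5 -0.5] 0.0343 [-1.  -0.5  4.5]
[ 0.5191 -0.1071  0.0346] [ 0.6 -0.6] 0.0344 [-0.4 -0.5  3.7]
[ 0.5209 -0.1216  0.0345] [ 0.2 -0.7] 0.0343 [-0.5 -0.7  4.4]
[ 0.5229 -0.1359  0.0344] [ 0.1 -0.6] 0.0344 [-1.1 -0.7  4.2]
[ 0.5252 -0.1504  0.0346] [ 0.2 -0.7] 0.0344 [-0.7 -1.4  4.2]
[ 0.5273 -0.1648  0.0346] [ 0.2 -0.7] 0.0345 [-0.4 -0.6  3.8]
[ 0.5296 -0.1792  0.0346] [ 0.2 -0.7] 0.0344 [-0.8 -1.   4. ]
[ 0.5318 -0.1936  0.0346] [ 0.2 -0.7] 0.0344 [-0.6 -1.3  4.2]
[ 0.5339 -0.208   0.0346] [ 0.2 -0.7] 0.0345 [-0.7 -0.3  4. ]
[ 0.5361 -0.2224  0.0346] [ 0.2 -0.7] 0.0345 [-0.7 -0.6  4.1]
[ 0.5383 -0.2369  0.0346] [ 0.2 -0.8] 0.0345 [-0.1 -0.5  3.7]
[ 0.5405 -0.2512  0.0346] [ 0.2 -0.7] 0.0344 [-0.2 -0.7  4. ]
[-0.52195572 -2.60090559  3.54537252] 23.275
```

View pics/w3.png

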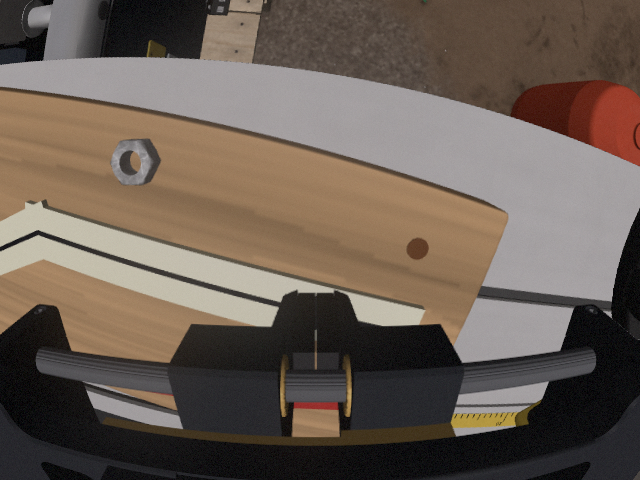

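The fingertips cover the nail, and the line vertex is at (39,233). One check that the board hasn't moved, then I'll hand in.

```bash
python3 - <<'E'
from h import *
from cell import manip,cams,order
P=np.load("pts.npz");f0=np.load("z.npz")["f0"]
s=manip.state();c=cams.capture("wrist");c["st"]=s
b=px(c,39,233,.0345)[:2];print((b-P["B"])*1e3,(s["tool_pos"][:2]-P["N"])*1e3)
f=force(manip)[0]-f0;print(f)
if np.linalg.norm(b-P["B"])<.004 and 2<f[2]<6: print(order.close_job())
E
```

```text
[ 0.14626547 -1.30469247] [ 0.27302086 -0.24415365]
[ 0.17705354 -2.74362392  3.7477124 ]
the job is handed in; nothing more can be done
None
```

The job is handed in: the fingertips touched the red dot and ran along the line round the bend at about 4 N. They are resting on the nail head within 0.5 mm of its measured centre. At the last check the bend measured within 1.3 mm of its earlier position, inside the camera calibration error.

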